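Check the washed resin syringes and scrap the one that binds

ROBOT

A 6-joint arm with a two-finger parallel gripper is mounted at the origin on the work surface. World frame = base frame: x ahead of the robot, y to its left, z up, the work surface at z = 0. Lengths are in mm, angles in rad, forces in N, time in s.
With the tool pointing down it reaches from about 400 to 925 mm from the base axis. Payload 12.5 kg.
Tool frame: the origin (TCP) lies at the very end of the fingers, on their centre line; the grasp point (between the pads) lies 19 mm behind it; y points along the fingers, z is the direction in which the jaws open and shut, and the axes are right-handed (so a half turn about y gives the same grasp; the last joint's range is limited). The gripper opens to 95 mm and grips with 3 to 60 N. Pads are 20 mm wide; open, the fingers measure 119 mm over their backs; the gripper's body (75 mm by 180 mm) begins 59 mm behind the grasp point.
Start: joints at [-1.433, 0.491, 1.559, -0, 1.092, -0.106], TCP at [150.892, -606.53, 214.661] pointing down, gripper open.
Joint ranges: [-3.1, 3.1], [-0.84, 2.19], [0.05, 2.79], [-1.13, 4.28], [0.06, 2.93], [-2.69, 2.69]. Speed limits (rad/s): [2.22, 2.22, 2.79, 3.14, 3.14, 3.14].

INTERFACE

Orientations are given as [roll, pitch, yaw] about the fixed x, y, z axes, in that order (R = Rz(yaw) Ry(pitch) Rx(roll)).
In Python, from cell import env, optics gives the robot as it stands.
- The arm moves only by the tool drive_tool, never from a script. Its argument "steps" is a list of rows, each an object with "slide": the shift along the tool's x, y, z in m, a list of three; "dr": the turn, a rotation vector about the tool's x, y, z in rad, a list of three; "fingers": the finger opening in m, from 0 to 0.0951. A call has 1 to 5 rows; each row is the pose to reach, as a shift and turn from the pose commanded when the call began, along the tool's axes at that moment; what a row does not reach only later rows make up. A row lasts 1/12 s, in which the tool goes at most 41.7 mm and 7.16 degrees, less where a joint would pass 70% of its speed; a pose out of reach is approached as far as the arm can. A call with a gripper value outside its range is refused whole. The fingers move at their own pace and stop on an object; the grip force is fixed at half the most. Time passes only in rows, so rows that repeat a pose let the fingers close. It gives the time, the measured TCP pose, the force and the opening at its end, in the units of the state.
- env.state(): the state, without advancing time (a new reading comes with each control period).
- optics.read_camera(name): name is "side" or "top"; returns the picture (420x560x3 uint8, red, green, blue); there is no depth.
- optics.camera_model(name): a dict with "mtx" (3x3 intrinsics, pixels), "R" (3x3) and "t" (3): a world point X has camera coordinates R X + t. Camera axes: x right, y down, z forward; pixel columns grow to the right and rows downward; lengths in mm; the calibration is good to about 2 mm. A picture is of the moment at which its call begins. camera_model takes no time and is no camera call.
- env.job_done(): hands the job in, once; it reports no verdict.
The state is a dict: "t": time; "joints": joint angles; "qvel": joint speeds; "tau": joint torques, N m; "eef_pos": TCP position; "tcp_rot": TCP orientation; "ft_force": force on the tool from outside, world axes, zero at the start; "moment": the same for the moment, N m; "opening": opening from 0.0 (shut) to 1.0 (fully open).
Only numpy, scipy, OpenCV 4.12 (cv2) and the standard library are available. Lean on these libraries where they do the work, as an engineer would, in place of code of your own. Each camera call takes 0.05 s, during which the arm holds its last target.

TASK

These three washed syringes have to be checked before they are refilled: press each plunger down and see that it runs all the way home. One of them has something left in its barrel and will bind part-way: as soon as its push climbs above the usual few newtons stop, do not force it, and lower that syringe, tip down and without dropping it, into the open steel beaker with its plunger left where it bound. Leave the two good ones standing in the stand with their plungers fully home, and do not disturb the beaker or the tools and the mug lying about.

Things in the scene. Friction and masses are not known exactly. Their poses are not given: they have to be found in the camera images.
- stand: Plywood syringe stand fixed to the bench, 84 x 270 mm in plan (long along its y), top board at height 78 to 88 mm with three 33 mm holes 85 mm apart in a row along y; base board 16 mm thick, on which the syringes' feet stand. Origin at the centre of its underside.
- beaker_floor (a point): Straight open steel beaker for scrap, loose, 94 mm across outside, 88 mm inside, 95 mm high, 0.6 kg, standing on the bench. This point: centre of its inner floor (4 mm above its underside), z up.
- syringe_a_mid (a point): One of three outwardly alike black opaque syringes, upright, tip down, in the stand's holes (85 g, 2 mm play). Straight barrel 28 mm across, its top 121 mm above the foot; about 45 mm of bare barrel shows above the stand. This point, the place to grip: on the axis 100 mm above the foot, 17 mm below the finger wings; z up along the syringe.
- syringe_a_foot (a point): Centre of that syringe's foot (underside of its tip cap), z up along the syringe. The finger wings at the top of the barrel, 4 mm thick, spread to 48 mm along the syringe's own y; along its own x they are trimmed flush with the barrel (28 mm), so grip closing along x, which points across the row.
- plunger_a (a joint): Its plunger's travel in m: 0 drawn out, 0.070 fully home; starts at 0 to 0.020. A good one slides with a steady 2 to 5 N and stops dead at home, disc 8 mm clear of the wings. In one syringe of the three, nobody knows which, the push climbs above that, about 1.5 N per mm and then solid, from 20 mm or more short of home: it binds. Stays where left (a bound one may ease back a few mm).
- thumb_a (a point): Centre of the top face of that syringe's white thumb disc, 26 mm across and 4 mm thick, on the plunger rod; z up along the syringe. It is 203 mm above the foot when the plunger is drawn right out, 133 mm when it is home.
- syringe_b_mid (a point): One of three outwardly alike black opaque syringes, upright, tip down, in the stand's holes (85 g, 2 mm play). Straight barrel 28 mm across, its top 121 mm above the foot; about 45 mm of bare barrel shows above the stand. This point, the place to grip: on the axis 100 mm above the foot, 17 mm below the finger wings; z up along the syringe.
- syringe_b_foot (a point): Centre of that syringe's foot (underside of its tip cap), z up along the syringe. The finger wings at the top of the barrel, 4 mm thick, spread to 48 mm along the syringe's own y; along its own x they are trimmed flush with the barrel (28 mm), so grip closing along x, which points across the row.
- plunger_b (a joint): Its plunger's travel in m: 0 drawn out, 0.070 fully home; starts at 0 to 0.020. A good one slides with a steady 2 to 5 N and stops dead at home, disc 8 mm clear of the wings. In one syringe of the three, nobody knows which, the push climbs above that, about 1.5 N per mm and then solid, from 20 mm or more short of home: it binds. Stays where left (a bound one may ease back a few mm).
- thumb_b (a point): Centre of the top face of that syringe's white thumb disc, 26 mm across and 4 mm thick, on the plunger rod; z up along the syringe. It is 203 mm above the foot when the plunger is drawn right out, 133 mm when it is home.
- syringe_c_mid (a point): One of three outwardly alike black opaque syringes, upright, tip down, in the stand's holes (85 g, 2 mm play). Straight barrel 28 mm across, its top 121 mm above the foot; about 45 mm of bare barrel shows above the stand. This point, the place to grip: on the axis 100 mm above the foot, 17 mm below the finger wings; z up along the syringe.
- syringe_c_foot (a point): Centre of that syringe's foot (underside of its tip cap), z up along the syringe. The finger wings at the top of the barrel, 4 mm thick, spread to 48 mm along the syringe's own y; along its own x they are trimmed flush with the barrel (28 mm), so grip closing along x, which points across the row.
- plunger_c (a joint): Its plunger's travel in m: 0 drawn out, 0.070 fully home; starts at 0 to 0.020. A good one slides with a steady 2 to 5 N and stops dead at home, disc 8 mm clear of the wings. In one syringe of the three, nobody knows which, the push climbs above that, about 1.5 N per mm and then solid, from 20 mm or more short of home: it binds. Stays where left (a bound one may ease back a few mm).
- thumb_c (a point): Centre of the top face of that syringe's white thumb disc, 26 mm across and 4 mm thick, on the plunger rod; z up along the syringe. It is 203 mm above the foot when the plunger is drawn right out, 133 mm when it is home.
- mallet: Bystander: mallet, wooden head 72 x 44 mm with brass ends, handle 215 mm, lying on the bench; origin under the middle of the head, handle towards its -x.
- pliers: Bystander: flat-nose pliers, about 155 mm long, lying just beyond the stand; origin at the centre of its underside.
- mug: Bystander: dark mug with a side handle, 76 mm across, 85 mm high, just beyond the beaker; it is not the scrap beaker; origin at the centre of its underside.
- tweezers: Bystander: steel tweezers, 160 mm long, lying on the robot side of the beaker; origin at the centre of its underside.
Things that resemble listed ones, but are neither listed nor needed, are in the scene too. Leave any orange look-alike of the part that bears syringe_c_mid alone.

How it is judged:
By the outcome, as a careful person would: the job done as asked, in the order asked, and still so for the second after the job is handed in, with the robot touching nothing.
It also fails if it takes over 61 s, if anything falls off the work surface, if the arm or the gripper's body presses on something with over 40 N, if the wrist force passes 120 N, or if a joint passes its speed limit or range.

## Working session

There is one attempt and no reset: what is moved stays moved. The work goes in short steps, Python scripts to look and compute and a tool call to move; the robot and the scene stay as the last step left them, time stands still between calls to the robot, and variables do not carry over. Pictures are saved under pics/ and viewed, and the job is handed in when it is done.

Besides the shell and the picture viewer there is one more tool, called after "Request:" as a command line: name --argument value ..., lists and objects as JSON in quotes. drive_tool: Moves the arm, as the interface text tells. Its arguments: {"type":"object","properties":{"steps":{"type":"array","items":{"type":"object","properties":{"slide":{"type":"array","items":{"type":"number"}},"dr":{"type":"array","items":{"type":"number"}},"fingers":{"type":"number"}}}}},"required":["steps"]}

```bash
ls; mkdir -p pics; python3 - <<'E'
from cell import env, optics
import cv2
s=env.state(); print(s)
for n in("side","top"):
    im=optics.read_camera(n); cv2.imwrite(f"pics/{n}0.png",im[:,:,::-1])
    m=optics.camera_model(n); print(n,m)
E
```

```text
pics
{'t': 0.0, 'joints': array([-1.43258964e+00,  4.91570622e-01,  1.55941508e+00, -1.34101604e-05,
        1.09172195e+00, -1.05590843e-01]), 'qvel': array([ 0.00020316, -0.00012043, -0.00074852,  0.00102245, -0.00039432,
        0.00101696]), 'tau': array([-3.38969599e-03, -6.12648225e+01, -2.58181250e+01,  6.91801356e-02,
        4.83157870e-02, -1.27185190e-04]), 'eef_pos': array([ 150.86065767, -606.27948525,  214.066717  ]), 'tcp_rot': array([-1.57190637e+00,  1.05688121e-04, -2.89778899e+00]), 'ft_force': array([0.06807993, 0.1396193 , 1.2945268 ]), 'moment': array([ 0.0228394 ,  0.00490638, -0.02006793]), 'opening': 1.0034105814627354}
side {'mtx': array([[443.95096215,   0.        , 268.89596732],
       [  0.        , 443.95096215, 210.62187497],
       [  0.        ,   0.        ,   1.        ]]), 'R': array([[-0.99856244, -0.05033178,  0.0184329 ],
       [-0.05071253,  0.77576693, -0.62897846],
       [ 0.01735797, -0.62900905, -0.77720417]]), 't': array([ 458.59554166,  121.68674598, 1073.59605007])}
top {'mtx': array([[505.13247643,   0.        , 287.46335778],
       [  0.        , 505.13247643, 206.66413798],
       [  0.        ,   0.        ,   1.        ]]), 'R': array([[-0.01655665, -0.999813  ,  0.00999231],
       [-0.99296177,  0.01526941, -0.11744685],
       [ 0.11727231, -0.01186651, -0.9930289 ]]), 't': array([ -14.83997931,  507.78812805, 1367.26313688])}
```

View pics/side0.png

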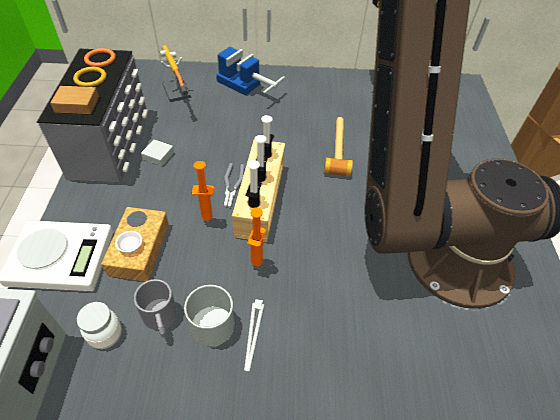

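View pics/top0.png

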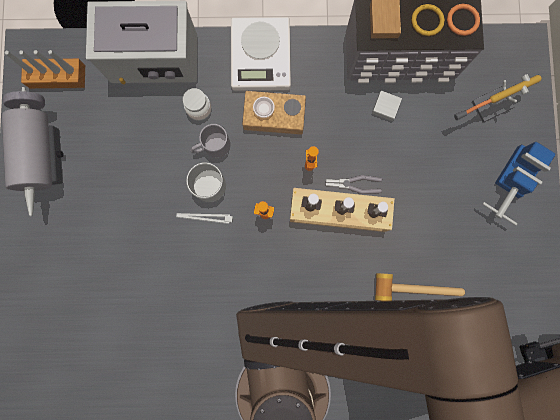

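The side view shows three white thumb discs at about (267,122), (262,142) and (254,168). The beaker is at (209,315) and the orange look-alikes at (204,190) and (257,238). The top view has the discs at about (314,200), (348,204) and (381,208), and the beaker at (205,182). Next I'll enlarge and mask.

```bash
cat > h.py <<'E'
import numpy as np, cv2
from cell import env, optics
M={n:optics.camera_model(n) for n in("side","top")}
def proj(n,X):
    m=M[n]; c=m["R"]@np.asarray(X,float)+m["t"]; p=m["mtx"]@c; return p[:2]/p[2]
def ray(n,uv):
    m=M[n]; d=m["R"].T@np.linalg.inv(m["mtx"])@np.array([uv[0],uv[1],1.]); o=-m["R"].T@m["t"]; return o,d/np.linalg.norm(d)
def plane(n,uv,z):
    o,d=ray(n,uv); return o+d*(z-o[2])/d[2]
def tri(us,ut):
    P=[M[n]["mtx"]@np.c_[M[n]["R"],M[n]["t"]] for n in("side","top")]
    X=cv2.triangulatePoints(P[0],P[1],np.array(us,float).reshape(2,1),np.array(ut,float).reshape(2,1)); X=(X[:3]/X[3]).ravel()
    return X,np.linalg.norm(proj("side",X)-us),np.linalg.norm(proj("top",X)-ut)
E
python3 - <<'E'
import cv2,numpy as np
s=cv2.imread("pics/side0.png");t=cv2.imread("pics/top0.png")
cv2.imwrite("pics/s_crop.png",cv2.resize(s[100:280,180:320],None,fx=4,fy=4,interpolation=cv2.INTER_CUBIC)[:600])
a=cv2.resize(t[170:240,280:405],None,fx=6,fy=6,interpolation=cv2.INTER_CUBIC);cv2.imwrite("pics/t_crop.png",a)
b=np.hstack([cv2.resize(s[275:355,130:280],None,fx=3,fy=3),cv2.resize(t[120:240,170:270],None,fx=3,fy=3)[:240]]);cv2.imwrite("pics/bk.png",b)
for n,im,(x0,x1,y0,y1) in(("side",s,(230,285,105,215)),("top",t,(285,400,180,240))):
    c=im[y0:y1,x0:x1].astype(int); m=((c.min(2)>165)&(c.max(2)-c.min(2)<30)).astype(np.uint8)
    k,l,st,ce=cv2.connectedComponentsWithStats(m)
    for i in range(1,k):
        if st[i,4]>8: print(n,st[i]+[x0,y0,0,0,0],ce[i]+[x0,y0])
E
```

```text
side [261 115  12   8  70] [266.31428571 118.5       ]
side [254 135  13   8  79] [260.07594937 138.34177215]
side [247 160  13   9  91] [252.94505495 164.08791209]
side [234 164   9  25  43] [239.41860465 175.90697674]
side [230 190   6  16  44] [231.59090909 196.        ]
top [326 180  19   2  37] [334.75675676 180.48648649]
top [326 183  19   5  46] [335.17391304 184.45652174]
top [308 194  11  10  84] [313.  198.5]
top [344 197  10  11  86] [348.30232558 202.18604651]
top [378 202  10  10  85] [382.61176471 206.47058824]
```

View pics/s_crop.png

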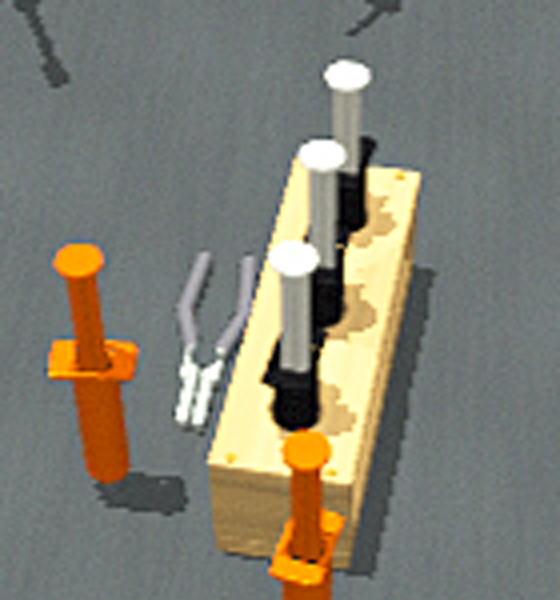

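View pics/t_crop.png

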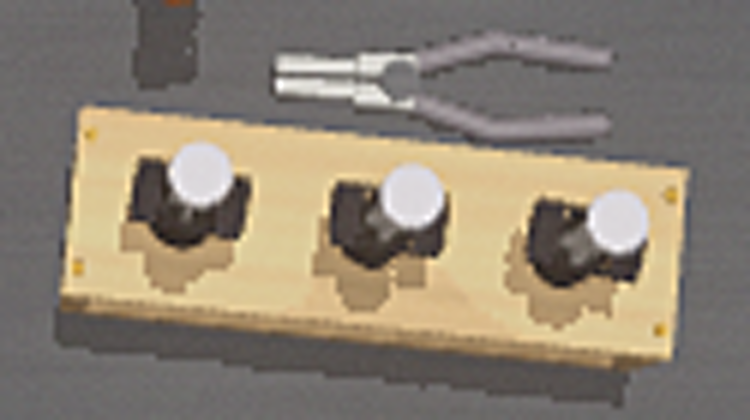

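View pics/bk.png

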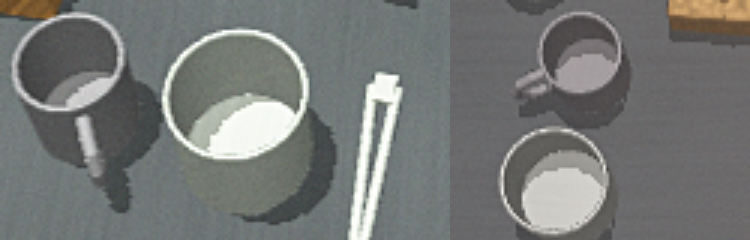

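```bash
python3 - <<'E'
from h import *
np.set_printoptions(precision=1,suppress=True)
S=[(252.9,164.1),(260.1,138.3),(266.3,118.5)];T=[(313,198.5),(348.3,202.2),(382.6,206.5)]
for a,b in zip(S,T): print("disc",tri(a,b))
c=[plane("top",(280+x/6,170+y/6),88) for x,y in((80,107),(690,168),(668,358),(62,297))]
c=np.array(c);print(c,c.mean(0),np.linalg.norm(np.diff(c,axis=0,append=c[:1]),axis=1))
cs=[plane("side",(180+x/4,100+y/4),88) for x,y in((300,157),(420,172),(352,487),(208,463))]
cs=np.array(cs);print(cs,cs.mean(0))
# rect yaw
lx=(c[0]+c[3]-c[1]-c[2]);print("yaw of +y dir",np.degrees(np.arctan2(-lx[0],lx[1])))
print("beaker",plane("top",(204.7,180.5),95),plane("side",(208.5,306.3),95),tri((208.5,306.3),(204.7,180.5)))
print("orange near",tri((180+306/4,100+450/4),(264,208)),"far",tri((180+79/4,100+260/4),(312.5,150)))
E
```

```text
disc (array([503.7, -82.5, 212.9]), np.float64(0.6321286441870243), np.float64(0.44134775645399))
disc (array([ 493.4, -167.3,  212.5]), np.float64(0.6436494106260506), np.float64(0.4739748353907933))
disc (array([ 483.2, -251.8,  201.7]), np.float64(0.47434807932000445), np.float64(0.36746198229071847))
[[ 550.9  -38.7   88. ]
 [ 519.5 -308.8   88. ]
 [ 435.2 -295.6   88. ]
 [ 466.4  -29.3   88. ]] [ 493.  -168.1   88. ] [271.9  85.2 268.2  85. ]
[[ 513.8 -301.4   88. ]
 [ 432.1 -292.2   88. ]
 [ 464.1  -22.    88. ]
 [ 548.8  -34.2   88. ]] [ 489.7 -162.4   88. ]
yaw of +y dir -6.650905983691193
beaker [572.9 195.9  95. ] [571.  202.6  95. ] (array([573.8, 197.4,  84.9]), np.float64(0.5930380186587456), np.float64(0.34550528401982644))
orange near (array([486.1,  36.3, 192.8]), np.float64(0.15411737947900786), np.float64(0.10008509065753986)) far (array([624. , -84.9, 200. ]), np.float64(1.636417046383978), np.float64(1.1356650245780655))
```

```bash
cat >> h.py <<'E'
from scipy.spatial.transform import Rotation as Ro
np.set_printoptions(precision=4,suppress=True)
def down(yaw,tilt=0): # tilt about tool z
    return Ro.from_euler("xyz",[-np.pi/2,0,yaw])*Ro.from_rotvec([0,0,tilt])
def go(p,R,n):
    s=env.state(); R0=Ro.from_euler("xyz",s["tcp_rot"])
    d=R0.inv().apply((np.array(p)-s["eef_pos"])/1000); r=(R0.inv()*R).as_rotvec()
    print("t",s["t"],"pos",s["eef_pos"],"f",s["ft_force"],"j",s["joints"],"open",s["opening"])
    for i in range(1,n+1): print(i,"slide",d*i/n,"dr",r*i/n)
E
python3 - <<'E'
from h import *
go([483,-252,235],down(-1.691),14)
E
```

```text
t 0.1 pos [ 150.8604 -606.2994  214.1219] f [-0.7947 -0.6481  0.2737] j [-1.4326  0.4915  1.5594  0.      1.0917 -0.1056] open 1.0022189575179536
1 slide [-0.0291 -0.0015 -0.0188] dr [ 0.0001 -0.0862 -0.0001]
2 slide [-0.0583 -0.0029 -0.0377] dr [ 0.0001 -0.1724 -0.0001]
3 slide [-0.0874 -0.0044 -0.0565] dr [ 0.0002 -0.2586 -0.0002]
4 slide [-0.1165 -0.0059 -0.0753] dr [ 0.0002 -0.3448 -0.0002]
5 slide [-0.1457 -0.0073 -0.0942] dr [ 0.0003 -0.431  -0.0003]
6 slide [-0.1748 -0.0088 -0.113 ] dr [ 0.0003 -0.5172 -0.0003]
7 slide [-0.2039 -0.0103 -0.1318] dr [ 0.0004 -0.6034 -0.0004]
8 slide [-0.2331 -0.0118 -0.1507] dr [ 0.0005 -0.6896 -0.0004]
9 slide [-0.2622 -0.0132 -0.1695] dr [ 0.0005 -0.7758 -0.0005]
10 slide [-0.2913 -0.0147 -0.1883] dr [ 0.0006 -0.862  -0.0005]
11 slide [-0.3204 -0.0162 -0.2072] dr [ 0.0006 -0.9482 -0.0006]
12 slide [-0.3496 -0.0176 -0.226 ] dr [ 0.0007 -1.0344 -0.0006]
13 slide [-0.3787 -0.0191 -0.2448] dr [ 0.0007 -1.1206 -0.0007]
14 slide [-0.4078 -0.0206 -0.2637] dr [ 0.0008 -1.2068 -0.0007]
```

Request:
drive_tool --steps '[{"slide": [-0.029, -0.01, -0.019], "dr": [0, -0.086, 0], "fingers": 0.0}, {"slide": [-0.058, -0.025, -0.038], "dr": [0, -0.172, 0], "fingers": 0.0}, {"slide": [-0.087, -0.03, -0.057], "dr": [0, -0.259, 0], "fingers": 0.0}, {"slide": [-0.117, -0.03, -0.075], "dr": [0, -0.345, 0], "fingers": 0.0}, {"slide": [-0.146, -0.03, -0.094], "dr": [0, -0.431, 0], "fingers": 0.0}]'

```text
t: 0.52
eef_pos: [270.8, -478.8, 244.8]
tcp_rot: [-1.57, -0.0, -2.463]
ft_force: [0.4, -0.0, 0.4]
opening: 0.705
```

```bash
python3 - <<'E'
from h import *
go([483,-252,240],down(-1.691),9)
E
```

```text
t 0.5167 pos [ 270.7576 -478.8075  244.8264] f [ 0.3879 -0.0098  0.3896] j [-1.1762  0.3533  1.7049  0.      1.083  -0.2841] open 0.705094512567288
1 slide [-0.0342  0.0005 -0.0048] dr [-0.     -0.0858  0.    ]
2 slide [-0.0684  0.0011 -0.0096] dr [-0.0001 -0.1715  0.0001]
3 slide [-0.1025  0.0016 -0.0144] dr [-0.0001 -0.2573  0.0001]
4 slide [-0.1367  0.0021 -0.0192] dr [-0.0001 -0.3431  0.0001]
5 slide [-0.1709  0.0027 -0.0241] dr [-0.0002 -0.4288  0.0001]
6 slide [-0.2051  0.0032 -0.0289] dr [-0.0002 -0.5146  0.0002]
7 slide [-0.2392  0.0037 -0.0337] dr [-0.0003 -0.6004  0.0002]
8 slide [-0.2734  0.0042 -0.0385] dr [-0.0003 -0.6861  0.0002]
9 slide [-0.3076  0.0048 -0.0433] dr [-0.0003 -0.7719  0.0003]
```

Request:
drive_tool --steps '[{"slide": [-0.034, 0, -0.005], "dr": [0, -0.086, 0], "fingers": 0.0}, {"slide": [-0.068, 0, -0.01], "dr": [0, -0.172, 0], "fingers": 0.0}, {"slide": [-0.103, 0, -0.014], "dr": [0, -0.257, 0], "fingers": 0.0}, {"slide": [-0.137, 0, -0.019], "dr": [0, -0.343, 0], "fingers": 0.0}, {"slide": [-0.171, 0, -0.024], "dr": [0, -0.429, 0], "fingers": 0.0}]'

```text
t: 0.93
eef_pos: [389.3, -353.0, 244.5]
tcp_rot: [-1.571, 0.0, -2.034]
ft_force: [0.3, -0.2, -0.6]
opening: 0.356
```

```bash
python3 - <<'E'
from h import *
go([483,-252,235],down(-1.691),4)
E
```

```text
t 0.9333 pos [ 389.2698 -353.0097  244.51  ] f [ 0.3486 -0.2139 -0.6207] j [-0.8623  0.3179  1.7614 -0.      1.0626 -0.3995] open 0.3557947610587425
1 slide [-0.0331  0.0024  0.0097] dr [ 0.0001 -0.0857 -0.    ]
2 slide [-0.0661  0.0048  0.0194] dr [ 0.0001 -0.1713 -0.0001]
3 slide [-0.0992  0.0071  0.0291] dr [ 0.0002 -0.257  -0.0001]
4 slide [-0.1322  0.0095  0.0388] dr [ 0.0002 -0.3426 -0.0001]
```

Request:
drive_tool --steps '[{"slide": [-0.033, 0, 0.01], "dr": [0, -0.086, 0], "fingers": 0.0}, {"slide": [-0.066, 0, 0.019], "dr": [0, -0.171, 0], "fingers": 0.0}, {"slide": [-0.099, 0, 0.029], "dr": [0, -0.257, 0], "fingers": 0.0}, {"slide": [-0.132, 0, 0.039], "dr": [0, -0.343, 0], "fingers": 0.0}, {"slide": [-0.132, 0, 0.039], "dr": [0, -0.343, 0], "fingers": 0.0}]'

```text
t: 1.35
eef_pos: [485.4, -250.5, 244.4]
tcp_rot: [-1.57, 0.001, -1.686]
ft_force: [-0.3, -0.4, 0.3]
opening: 0.025
```

```bash
python3 - <<'E'
from h import *
go([483,-252,206],down(-1.691),1)
for n in("side","top"):
    cv2.imwrite(f"pics/{n}1.png",optics.read_camera(n)[:,:,::-1])
a=cv2.imread("pics/side1.png")[60:260,170:320];b=cv2.imread("pics/top1.png")[140:260,270:420]
cv2.imwrite("pics/c1.png",np.hstack([cv2.resize(a,(450,600)),cv2.resize(b,(350,280)).copy() if 0 else cv2.copyMakeBorder(cv2.resize(b,(350,280)),0,320,0,0,0)]))
E
```

```text
t 1.35 pos [ 485.4133 -250.5114  244.397 ] f [-0.2868 -0.3985  0.318 ] j [-0.5978  0.3483  1.7141  0.001   1.0793 -0.4831] open 0.024738274244063274
1 slide [ 0.0018  0.0384 -0.0022] dr [-0.0004  0.005  -0.0008]
```

View pics/c1.png

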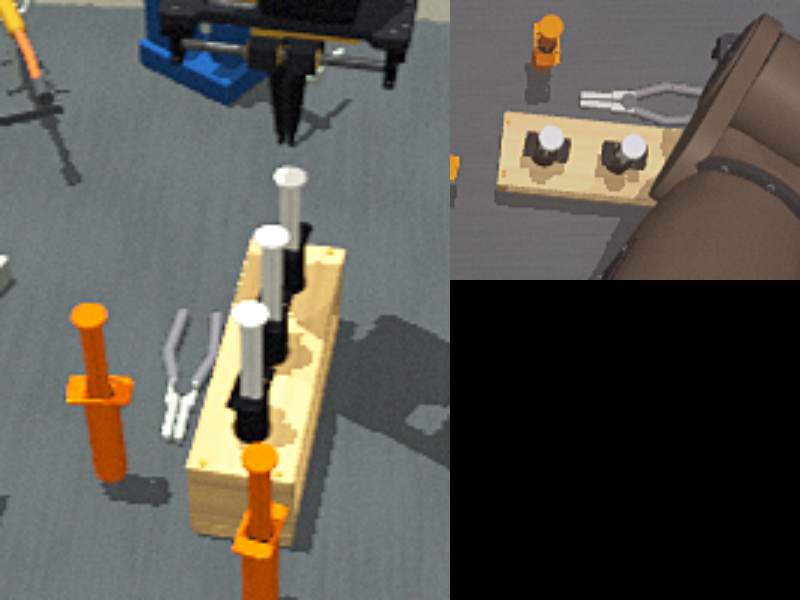

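The closed fingertips, at side-crop (288,140), sit right above disc C at (290,178), and neighbour disc B is clear. Descending.

Request:
drive_tool --steps '[{"slide": [0.002, 0.012, -0.002], "fingers": 0.0}, {"slide": [0.002, 0.024, -0.002], "fingers": 0.0}, {"slide": [0.002, 0.034, -0.002], "fingers": 0.0}, {"slide": [0.002, 0.036, -0.002], "fingers": 0.0}]'

```text
invalid input
```

Request:
drive_tool --steps '[{"slide": [0, 0.002, 0], "fingers": 0.0}, {"slide": [0, 0.004, 0], "fingers": 0.0}]'

```text
invalid input
```

Request:
drive_tool --steps '[{"slide": [0, 0.002, 0], "fingers": 0.0}, {"slide": [0, 0.004, 0], "fingers": 0.0}]'

```text
invalid input
```

dr is required.

Request:
drive_tool --steps '[{"slide": [0.002, 0.012, -0.002], "dr": [0, 0, 0], "fingers": 0.0}, {"slide": [0.002, 0.024, -0.002], "dr": [0, 0, 0], "fingers": 0.0}, {"slide": [0.002, 0.034, -0.002], "dr": [0, 0, 0], "fingers": 0.0}, {"slide": [0.002, 0.036, -0.002], "dr": [0, 0, 0], "fingers": 0.0}]'

```text
t: 1.78
eef_pos: [479.3, -256.4, 207.0]
tcp_rot: [-1.573, 0.001, -1.697]
ft_force: [-0.7, -0.0, 0.2]
opening: 0.004
```

Request:
drive_tool --steps '[{"slide": [0, 0.002, 0], "dr": [0, 0, 0], "fingers": 0.0}, {"slide": [0, 0.004, 0], "dr": [0, 0, 0], "fingers": 0.0}]'

```text
t: 1.95
eef_pos: [480.3, -256.5, 204.8]
tcp_rot: [-1.57, -0.0, -1.696]
ft_force: [-0.3, 0.0, 3.2]
opening: 0.005
```

Request:
drive_tool --steps '[{"slide": [0, 0.002, 0], "dr": [0, 0, 0], "fingers": 0.0}, {"slide": [0, 0.004, 0], "dr": [0, 0, 0], "fingers": 0.0}]'

```text
t: 2.12
eef_pos: [480.7, -256.3, 201.2]
tcp_rot: [-1.57, -0.001, -1.695]
ft_force: [0.0, 0.3, 3.7]
opening: 0.006
```

Request:
drive_tool --steps '[{"slide": [0, 0.002, 0], "dr": [0, 0, 0], "fingers": 0.0}, {"slide": [0, 0.004, 0], "dr": [0, 0, 0], "fingers": 0.0}]'

```text
t: 2.28
eef_pos: [480.6, -256.0, 196.8]
tcp_rot: [-1.57, -0.001, -1.695]
ft_force: [-0.4, -1.0, 4.0]
opening: 0.005
```

Request:
drive_tool --steps '[{"slide": [0, 0.002, 0], "dr": [0, 0, 0], "fingers": 0.0}, {"slide": [0, 0.004, 0], "dr": [0, 0, 0], "fingers": 0.0}]'

```text
t: 2.45
eef_pos: [480.5, -255.9, 192.6]
tcp_rot: [-1.571, -0.0, -1.695]
ft_force: [-0.2, -0.1, 3.3]
opening: 0.004
```

Request:
drive_tool --steps '[{"slide": [0, 0.002, 0], "dr": [0, 0, 0], "fingers": 0.0}, {"slide": [0, 0.004, 0], "dr": [0, 0, 0], "fingers": 0.0}]'

```text
t: 2.62
eef_pos: [480.5, -255.9, 188.5]
tcp_rot: [-1.571, -0.0, -1.695]
ft_force: [0.5, 0.1, 2.8]
opening: 0.006
```

Request:
drive_tool --steps '[{"slide": [0, 0.002, 0], "dr": [0, 0, 0], "fingers": 0.0}, {"slide": [0, 0.004, 0], "dr": [0, 0, 0], "fingers": 0.0}]'

```text
t: 2.78
eef_pos: [480.4, -255.9, 184.4]
tcp_rot: [-1.571, -0.0, -1.695]
ft_force: [-0.3, -0.6, 3.0]
opening: 0.002
```

Request:
drive_tool --steps '[{"slide": [0, 0.002, 0], "dr": [0, 0, 0], "fingers": 0.0}, {"slide": [0, 0.004, 0], "dr": [0, 0, 0], "fingers": 0.0}]'

```text
t: 2.95
eef_pos: [480.4, -255.9, 180.4]
tcp_rot: [-1.571, -0.0, -1.695]
ft_force: [0.3, -0.2, 4.1]
opening: 0.008
```

Request:
drive_tool --steps '[{"slide": [0, 0.002, 0], "dr": [0, 0, 0], "fingers": 0.0}, {"slide": [0, 0.004, 0], "dr": [0, 0, 0], "fingers": 0.0}]'

```text
t: 3.12
eef_pos: [480.4, -255.9, 176.4]
tcp_rot: [-1.571, -0.0, -1.695]
ft_force: [0.0, 0.9, 3.7]
opening: 0.005
```

Request:
drive_tool --steps '[{"slide": [0, 0.002, 0], "dr": [0, 0, 0], "fingers": 0.0}, {"slide": [0, 0.004, 0], "dr": [0, 0, 0], "fingers": 0.0}]'

```text
t: 3.28
eef_pos: [480.4, -255.9, 172.4]
tcp_rot: [-1.571, -0.0, -1.695]
ft_force: [-1.2, -0.4, 2.7]
opening: 0.002
```

Request:
drive_tool --steps '[{"slide": [0, 0.002, 0], "dr": [0, 0, 0], "fingers": 0.0}, {"slide": [0, 0.004, 0], "dr": [0, 0, 0], "fingers": 0.0}]'

```text
t: 3.45
eef_pos: [480.4, -255.9, 168.4]
tcp_rot: [-1.571, -0.0, -1.695]
ft_force: [-0.2, -0.2, 3.4]
opening: 0.005
```

Request:
drive_tool --steps '[{"slide": [0, 0.002, 0], "dr": [0, 0, 0], "fingers": 0.0}, {"slide": [0, 0.004, 0], "dr": [0, 0, 0], "fingers": 0.0}]'

```text
t: 3.62
eef_pos: [480.4, -255.9, 164.5]
tcp_rot: [-1.571, -0.0, -1.695]
ft_force: [0.2, -0.6, 3.8]
opening: 0.004
```

C isn't binding, so I'll run it home.

Request:
drive_tool --steps '[{"slide": [0, 0.003, 0], "dr": [0, 0, 0], "fingers": 0.0}, {"slide": [0, 0.006, 0], "dr": [0, 0, 0], "fingers": 0.0}, {"slide": [0, 0.009, 0], "dr": [0, 0, 0], "fingers": 0.0}, {"slide": [0, 0.011, 0], "dr": [0, 0, 0], "fingers": 0.0}]'

```text
t: 3.95
eef_pos: [480.4, -255.9, 153.2]
tcp_rot: [-1.571, 0.0, -1.695]
ft_force: [-0.4, -0.4, 3.3]
opening: 0.002
```

Request:
drive_tool --steps '[{"slide": [0, 0.002, 0], "dr": [0, 0, 0], "fingers": 0.0}, {"slide": [0, 0.003, 0], "dr": [0, 0, 0], "fingers": 0.0}]'

```text
t: 4.12
eef_pos: [480.4, -255.9, 150.3]
tcp_rot: [-1.571, 0.0, -1.695]
ft_force: [0.1, 0.0, 3.8]
opening: 0.006
```

Request:
drive_tool --steps '[{"slide": [0, 0.001, 0], "dr": [0, 0, 0], "fingers": 0.0}, {"slide": [0, 0.002, 0], "dr": [0, 0, 0], "fingers": 0.0}]'

```text
t: 4.28
eef_pos: [480.8, -256.2, 149.1]
tcp_rot: [-1.57, -0.001, -1.695]
ft_force: [-1.0, -1.1, 17.0]
opening: 0.006
```

C ran home: steady ~3.5 N, then a dead stop at z 149.1 as expected. Next is B.

Request:
drive_tool --steps '[{"slide": [0, -0.035, 0], "dr": [0, 0, 0], "fingers": 0.0}, {"slide": [-0.015, -0.072, 0.001], "dr": [0, 0, 0], "fingers": 0.0}, {"slide": [-0.05, -0.074, 0.002], "dr": [0, 0, 0], "fingers": 0.0}, {"slide": [-0.085, -0.074, 0.002], "dr": [0, 0, 0], "fingers": 0.0}, {"slide": [-0.09, -0.074, 0.002], "dr": [0, 0, 0], "fingers": 0.0}]'

```text
t: 4.7
eef_pos: [493.4, -163.1, 223.0]
tcp_rot: [-1.571, 0.001, -1.693]
ft_force: [0.7, -1.2, 0.3]
opening: 0.005
```

Request:
drive_tool --steps '[{"slide": [0, 0.004, 0], "dr": [0, 0, 0], "fingers": 0.0}, {"slide": [0, 0.005, 0], "dr": [0, 0, 0], "fingers": 0.0}]'

```text
t: 4.87
eef_pos: [493.4, -166.8, 216.9]
tcp_rot: [-1.572, 0.0, -1.694]
ft_force: [-0.2, 0.3, -0.9]
opening: 0.006
```

Right above B.

Request:
drive_tool --steps '[{"slide": [0, 0.002, 0], "dr": [0, 0, 0], "fingers": 0.0}, {"slide": [0, 0.004, 0], "dr": [0, 0, 0], "fingers": 0.0}]'

```text
t: 5.03
eef_pos: [493.5, -167.9, 213.2]
tcp_rot: [-1.571, -0.0, -1.696]
ft_force: [-0.2, -0.5, 2.5]
opening: 0.004
```

Request:
drive_tool --steps '[{"slide": [0, 0.002, 0], "dr": [0, 0, 0], "fingers": 0.0}, {"slide": [0, 0.004, 0], "dr": [0, 0, 0], "fingers": 0.0}]'

```text
t: 5.2
eef_pos: [493.5, -167.6, 209.3]
tcp_rot: [-1.571, -0.0, -1.696]
ft_force: [-0.6, -0.5, 2.1]
opening: 0.008
```

Request:
drive_tool --steps '[{"slide": [0, 0.002, 0], "dr": [0, 0, 0], "fingers": 0.0}, {"slide": [0, 0.004, 0], "dr": [0, 0, 0], "fingers": 0.0}]'

```text
t: 5.37
eef_pos: [493.5, -167.1, 205.4]
tcp_rot: [-1.571, -0.0, -1.695]
ft_force: [-0.2, -0.0, 2.0]
opening: 0.008
```

Request:
drive_tool --steps '[{"slide": [0, 0.002, 0], "dr": [0, 0, 0], "fingers": 0.0}, {"slide": [0, 0.004, 0], "dr": [0, 0, 0], "fingers": 0.0}]'

```text
t: 5.53
eef_pos: [493.6, -166.9, 201.5]
tcp_rot: [-1.571, -0.0, -1.695]
ft_force: [-0.2, 0.3, 1.9]
opening: 0.006
```

Request:
drive_tool --steps '[{"slide": [0, 0.002, 0], "dr": [0, 0, 0], "fingers": 0.0}, {"slide": [0, 0.004, 0], "dr": [0, 0, 0], "fingers": 0.0}]'

```text
t: 5.7
eef_pos: [493.6, -166.8, 197.4]
tcp_rot: [-1.571, -0.0, -1.695]
ft_force: [-0.1, -0.1, 0.7]
opening: 0.002
```

Request:
drive_tool --steps '[{"slide": [0, 0.002, 0], "dr": [0, 0, 0], "fingers": 0.0}, {"slide": [0, 0.004, 0], "dr": [0, 0, 0], "fingers": 0.0}]'

```text
t: 5.87
eef_pos: [493.6, -166.9, 193.4]
tcp_rot: [-1.571, -0.0, -1.695]
ft_force: [-0.5, -0.1, 2.8]
opening: 0.005
```

Request:
drive_tool --steps '[{"slide": [0, 0.002, 0], "dr": [0, 0, 0], "fingers": 0.0}, {"slide": [0, 0.004, 0], "dr": [0, 0, 0], "fingers": 0.0}]'

```text
t: 6.03
eef_pos: [493.6, -166.9, 189.4]
tcp_rot: [-1.571, -0.0, -1.695]
ft_force: [0.3, -0.1, 1.5]
opening: 0.007
```

Request:
drive_tool --steps '[{"slide": [0, 0.002, 0], "dr": [0, 0, 0], "fingers": 0.0}, {"slide": [0, 0.004, 0], "dr": [0, 0, 0], "fingers": 0.0}]'

```text
t: 6.2
eef_pos: [493.6, -166.9, 185.4]
tcp_rot: [-1.571, -0.0, -1.695]
ft_force: [-0.7, -0.6, 2.2]
opening: 0.006
```

Request:
drive_tool --steps '[{"slide": [0, 0.002, 0], "dr": [0, 0, 0], "fingers": 0.0}, {"slide": [0, 0.004, 0], "dr": [0, 0, 0], "fingers": 0.0}]'

```text
t: 6.37
eef_pos: [493.6, -166.9, 181.4]
tcp_rot: [-1.571, -0.0, -1.695]
ft_force: [0.1, 0.4, 2.7]
opening: 0.005
```

Request:
drive_tool --steps '[{"slide": [0, 0.002, 0], "dr": [0, 0, 0], "fingers": 0.0}, {"slide": [0, 0.004, 0], "dr": [0, 0, 0], "fingers": 0.0}]'

```text
t: 6.53
eef_pos: [493.5, -166.9, 177.4]
tcp_rot: [-1.571, -0.0, -1.695]
ft_force: [1.0, 1.0, 1.4]
opening: 0.005
```

Request:
drive_tool --steps '[{"slide": [0, 0.002, 0], "dr": [0, 0, 0], "fingers": 0.0}, {"slide": [0, 0.004, 0], "dr": [0, 0, 0], "fingers": 0.0}]'

```text
t: 6.7
eef_pos: [493.6, -166.9, 173.5]
tcp_rot: [-1.571, -0.0, -1.695]
ft_force: [0.6, 0.3, 2.8]
opening: 0.003
```

Request:
drive_tool --steps '[{"slide": [0, 0.002, 0], "dr": [0, 0, 0], "fingers": 0.0}, {"slide": [0, 0.004, 0], "dr": [0, 0, 0], "fingers": 0.0}]'

```text
t: 6.87
eef_pos: [493.9, -167.0, 169.8]
tcp_rot: [-1.57, -0.0, -1.695]
ft_force: [-0.6, 0.1, 8.9]
opening: 0.006
```

B's push rose to 8.9 N at z 169.8 after a steady ~2 N, so it binds and I'm stopping there. Next is A.

Request:
drive_tool --steps '[{"slide": [0, -0.03, 0], "dr": [0, 0, 0], "fingers": 0.0}, {"slide": [-0.01, -0.054, 0], "dr": [0, 0, 0], "fingers": 0.0}, {"slide": [-0.045, -0.054, -0.001], "dr": [0, 0, 0], "fingers": 0.0}, {"slide": [-0.08, -0.054, -0.001], "dr": [0, 0, 0], "fingers": 0.0}, {"slide": [-0.085, -0.054, -0.001], "dr": [0, 0, 0], "fingers": 0.0}]'

```text
t: 7.28
eef_pos: [502.9, -78.9, 223.8]
tcp_rot: [-1.571, 0.001, -1.693]
ft_force: [0.1, 0.7, 0.3]
opening: 0.007
```

Request:
drive_tool --steps '[{"slide": [0, 0.004, 0], "dr": [0, 0, 0], "fingers": 0.0}, {"slide": [0, 0.006, 0], "dr": [0, 0, 0], "fingers": 0.0}]'

```text
t: 7.45
eef_pos: [502.9, -82.4, 217.0]
tcp_rot: [-1.571, -0.0, -1.694]
ft_force: [0.6, -0.7, -0.6]
opening: -0.0
```

Request:
drive_tool --steps '[{"slide": [0, 0.002, 0], "dr": [0, 0, 0], "fingers": 0.0}, {"slide": [0, 0.004, 0], "dr": [0, 0, 0], "fingers": 0.0}]'

```text
t: 7.62
eef_pos: [503.2, -83.4, 213.4]
tcp_rot: [-1.57, -0.0, -1.696]
ft_force: [-0.1, 0.7, 5.2]
opening: 0.006
```

Request:
drive_tool --steps '[{"slide": [0, 0.002, 0], "dr": [0, 0, 0], "fingers": 0.0}, {"slide": [0, 0.004, 0], "dr": [0, 0, 0], "fingers": 0.0}]'

```text
t: 7.78
eef_pos: [503.2, -83.1, 209.6]
tcp_rot: [-1.57, -0.0, -1.696]
ft_force: [-0.5, 0.5, 4.8]
opening: 0.004
```

Request:
drive_tool --steps '[{"slide": [0, 0.002, 0], "dr": [0, 0, 0], "fingers": 0.0}, {"slide": [0, 0.004, 0], "dr": [0, 0, 0], "fingers": 0.0}]'

```text
t: 7.95
eef_pos: [503.1, -82.7, 205.5]
tcp_rot: [-1.571, -0.0, -1.695]
ft_force: [0.5, 0.6, 5.5]
opening: 0.006
```

Request:
drive_tool --steps '[{"slide": [0, 0.002, 0], "dr": [0, 0, 0], "fingers": 0.0}, {"slide": [0, 0.004, 0], "dr": [0, 0, 0], "fingers": 0.0}]'

```text
t: 8.12
eef_pos: [503.1, -82.5, 201.5]
tcp_rot: [-1.571, -0.0, -1.695]
ft_force: [0.1, -0.7, 5.3]
opening: 0.005
```

Steady at about 5 N. Only one syringe binds and B is it, but I'll keep checking the force.

Request:
drive_tool --steps '[{"slide": [0, 0.002, 0], "dr": [0, 0, 0], "fingers": 0.0}, {"slide": [0, 0.004, 0], "dr": [0, 0, 0], "fingers": 0.0}, {"slide": [0, 0.006, 0], "dr": [0, 0, 0], "fingers": 0.0}]'

```text
t: 8.37
eef_pos: [503.1, -82.4, 195.4]
tcp_rot: [-1.571, -0.0, -1.695]
ft_force: [0.2, -0.1, 4.7]
opening: 0.007
```

Request:
drive_tool --steps '[{"slide": [0, 0.002, 0], "dr": [0, 0, 0], "fingers": 0.0}, {"slide": [0, 0.004, 0], "dr": [0, 0, 0], "fingers": 0.0}, {"slide": [0, 0.006, 0], "dr": [0, 0, 0], "fingers": 0.0}]'

```text
t: 8.62
eef_pos: [503.1, -82.4, 189.4]
tcp_rot: [-1.571, -0.0, -1.695]
ft_force: [0.4, -0.5, 4.9]
opening: 0.005
```

Request:
drive_tool --steps '[{"slide": [0, 0.002, 0], "dr": [0, 0, 0], "fingers": 0.0}, {"slide": [0, 0.004, 0], "dr": [0, 0, 0], "fingers": 0.0}, {"slide": [0, 0.006, 0], "dr": [0, 0, 0], "fingers": 0.0}]'

```text
t: 8.87
eef_pos: [503.0, -82.4, 183.4]
tcp_rot: [-1.571, -0.0, -1.695]
ft_force: [-0.7, 0.1, 5.1]
opening: 0.004
```

Request:
drive_tool --steps '[{"slide": [0, 0.002, 0], "dr": [0, 0, 0], "fingers": 0.0}, {"slide": [0, 0.004, 0], "dr": [0, 0, 0], "fingers": 0.0}, {"slide": [0, 0.006, 0], "dr": [0, 0, 0], "fingers": 0.0}]'

```text
t: 9.12
eef_pos: [503.1, -82.4, 177.4]
tcp_rot: [-1.571, -0.0, -1.695]
ft_force: [0.3, -0.2, 5.1]
opening: 0.009
```

Request:
drive_tool --steps '[{"slide": [0, 0.002, 0], "dr": [0, 0, 0], "fingers": 0.0}, {"slide": [0, 0.004, 0], "dr": [0, 0, 0], "fingers": 0.0}, {"slide": [0, 0.006, 0], "dr": [0, 0, 0], "fingers": 0.0}]'

```text
t: 9.37
eef_pos: [503.1, -82.4, 171.4]
tcp_rot: [-1.571, -0.0, -1.695]
ft_force: [0.1, -0.0, 4.8]
opening: 0.007
```

Request:
drive_tool --steps '[{"slide": [0, 0.002, 0], "dr": [0, 0, 0], "fingers": 0.0}, {"slide": [0, 0.004, 0], "dr": [0, 0, 0], "fingers": 0.0}, {"slide": [0, 0.006, 0], "dr": [0, 0, 0], "fingers": 0.0}]'

```text
t: 9.62
eef_pos: [503.1, -82.4, 165.4]
tcp_rot: [-1.571, -0.0, -1.695]
ft_force: [0.6, -0.2, 5.4]
opening: 0.004
```

Request:
drive_tool --steps '[{"slide": [0, 0.003, 0], "dr": [0, 0, 0], "fingers": 0.0}, {"slide": [0, 0.006, 0], "dr": [0, 0, 0], "fingers": 0.0}, {"slide": [0, 0.009, 0], "dr": [0, 0, 0], "fingers": 0.0}, {"slide": [0, 0.012, 0], "dr": [0, 0, 0], "fingers": 0.0}]'

```text
t: 9.95
eef_pos: [503.1, -82.4, 153.4]
tcp_rot: [-1.571, -0.0, -1.695]
ft_force: [0.3, -1.2, 5.2]
opening: 0.007
```

Request:
drive_tool --steps '[{"slide": [0, 0.002, 0], "dr": [0, 0, 0], "fingers": 0.0}, {"slide": [0, 0.003, 0], "dr": [0, 0, 0], "fingers": 0.0}]'

```text
t: 10.12
eef_pos: [503.0, -82.4, 150.3]
tcp_rot: [-1.571, -0.0, -1.695]
ft_force: [0.1, -1.2, 4.6]
opening: 0.007
```

Request:
drive_tool --steps '[{"slide": [0, 0.001, 0], "dr": [0, 0, 0], "fingers": 0.0}, {"slide": [0, 0.002, 0], "dr": [0, 0, 0], "fingers": 0.0}]'

```text
t: 10.28
eef_pos: [503.6, -82.5, 149.1]
tcp_rot: [-1.569, -0.0, -1.695]
ft_force: [-0.9, -1.0, 19.6]
opening: 0.003
```

A is home too: steady ~5 N, then a dead stop at z 149.1. Now I'll move above B with the fingers open and look.

Request:
drive_tool --steps '[{"slide": [0, -0.035, 0], "dr": [0, 0, 0], "fingers": 0.07}, {"slide": [0.005, -0.065, 0], "dr": [0, 0, 0], "fingers": 0.07}, {"slide": [0.04, -0.07, 0.001], "dr": [0, 0, 0], "fingers": 0.07}, {"slide": [0.075, -0.07, 0.001], "dr": [0, 0, 0], "fingers": 0.07}, {"slide": [0.085, -0.07, 0.001], "dr": [0, 0, 0], "fingers": 0.07}]'

```text
t: 10.7
eef_pos: [493.2, -169.8, 218.9]
tcp_rot: [-1.57, -0.001, -1.696]
ft_force: [-0.2, 0.0, -0.8]
opening: 0.298
```

Request:
drive_tool --steps '[{"slide": [0, 0, 0], "dr": [0, 0, 0], "fingers": 0.07}, {"slide": [0, 0, 0], "dr": [0, 0, 0], "fingers": 0.07}]'

```text
t: 10.87
eef_pos: [493.1, -166.7, 218.0]
tcp_rot: [-1.572, 0.001, -1.696]
ft_force: [0.6, 0.2, 0.3]
opening: 0.436
```

```bash
python3 - <<'E'
from h import *
go([493.4,-167.3,103],down(-1.691),1)
for n in("side","top"):
    cv2.imwrite(f"pics/{n}2.png",optics.read_camera(n)[:,:,::-1])
a=cv2.imread("pics/side2.png")[80:280,170:320]
cv2.imwrite("pics/c2.png",cv2.resize(a,(450,600)))
print(proj("side",[493.4,-167.3,170]),proj("side",[493.4,-167.3,174]))
for y0,x0 in((105,235),):
    c=cv2.imread("pics/side2.png")[105:230,235:285].astype(int);m=((c.min(2)>165)&(c.max(2)-c.min(2)<30)).astype(np.uint8)
    k,l,st,ce=cv2.connectedComponentsWithStats(m)
    for i in range(1,k):
        if st[i,4]>8:print(st[i]+[235,105,0,0,0],ce[i]+[235,105])
E
```

```text
t 10.8667 pos [ 493.1135 -166.7255  218.0325] f [0.64   0.24   0.2533] j [-0.4531  0.3398  1.8072  0.0002  0.996  -0.3276] open 0.43646219215616056
1 slide [0.0006 0.115  0.0005] dr [ 0.0013 -0.0054 -0.0006]
[259.413  151.7042] [259.416  150.4686]
[261 133   8   7  49] [264.9184 136.0612]
[256 149  10   8  57] [260.193  152.2632]
[235 164   8  25  40] [239.575 175.425]
[248 181  12   9  81] [253.358  184.8025]
```

View pics/c2.png

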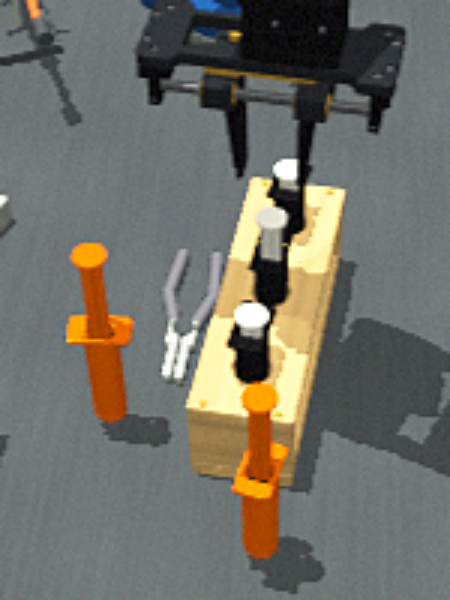

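View pics/top2.png

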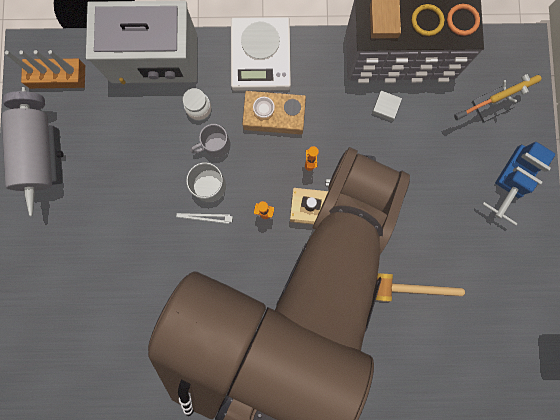

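The picture matches: discs A and C are home, B's disc at (260,152) is about 170 mm up, and the fingers straddle B. Descending to grip.

Request:
drive_tool --steps '[{"slide": [0, 0.025, 0], "dr": [0, 0, 0], "fingers": 0.07}, {"slide": [0, 0.055, 0], "dr": [0, 0, 0], "fingers": 0.07}, {"slide": [0, 0.085, 0], "dr": [0, 0, 0], "fingers": 0.07}, {"slide": [0, 0.105, 0], "dr": [0, 0, 0], "fingers": 0.07}, {"slide": [0, 0.113, 0], "dr": [0, 0, 0], "fingers": 0.07}]'

```text
t: 11.38
eef_pos: [492.6, -165.2, 103.0]
tcp_rot: [-1.575, 0.001, -1.694]
ft_force: [0.0, -0.3, 0.4]
opening: 0.733
```

Request:
drive_tool --steps '[{"slide": [0, 0, 0], "dr": [0, 0, 0], "fingers": 0.07}]'

```text
t: 11.47
eef_pos: [493.0, -165.6, 104.1]
tcp_rot: [-1.574, 0.001, -1.694]
ft_force: [-0.2, -0.7, -0.2]
opening: 0.741
```

Request:
drive_tool --steps '[{"slide": [0, 0, 0], "dr": [0, 0, 0], "fingers": 0.02}, {"slide": [0, 0, 0], "dr": [0, 0, 0], "fingers": 0.02}, {"slide": [0, 0, 0], "dr": [0, 0, 0], "fingers": 0.02}, {"slide": [0, 0, 0], "dr": [0, 0, 0], "fingers": 0.02}, {"slide": [0, 0, 0], "dr": [0, 0, 0], "fingers": 0.02}]'

```text
t: 11.88
eef_pos: [493.8, -167.0, 106.4]
tcp_rot: [-1.569, -0.001, -1.695]
ft_force: [-1.2, 0.5, -0.6]
opening: 0.444
```

Request:
drive_tool --steps '[{"slide": [0, 0, 0], "dr": [0, 0, 0], "fingers": 0.02}, {"slide": [0, 0, 0], "dr": [0, 0, 0], "fingers": 0.02}, {"slide": [0, 0, 0], "dr": [0, 0, 0], "fingers": 0.02}, {"slide": [0, 0, 0], "dr": [0, 0, 0], "fingers": 0.02}]'

```text
t: 12.22
eef_pos: [493.7, -166.9, 105.8]
tcp_rot: [-1.57, -0.0, -1.695]
ft_force: [0.1, 0.6, 3.8]
opening: 0.291
```

B is gripped at 27.7 mm. Lifting straight up.

Request:
drive_tool --steps '[{"slide": [0, -0.01, 0], "dr": [0, 0, 0], "fingers": 0.02}, {"slide": [0, -0.03, 0], "dr": [0, 0, 0], "fingers": 0.02}, {"slide": [0, -0.055, 0], "dr": [0, 0, 0], "fingers": 0.02}, {"slide": [0, -0.085, 0], "dr": [0, 0, 0], "fingers": 0.02}, {"slide": [0, -0.115, 0], "dr": [0, 0, 0], "fingers": 0.02}]'

```text
t: 12.63
eef_pos: [493.1, -166.7, 222.2]
tcp_rot: [-1.572, 0.0, -1.695]
ft_force: [0.0, -0.1, -0.6]
opening: 0.289
```

Request:
drive_tool --steps '[{"slide": [0, -0.03, 0], "dr": [0, 0, 0], "fingers": 0.02}, {"slide": [0, -0.06, 0], "dr": [0, 0, 0], "fingers": 0.02}, {"slide": [0, -0.08, 0], "dr": [0, 0, 0], "fingers": 0.02}, {"slide": [0, -0.09, 0], "dr": [0, 0, 0], "fingers": 0.02}]'

```text
t: 12.97
eef_pos: [493.8, -167.0, 313.9]
tcp_rot: [-1.567, -0.001, -1.695]
ft_force: [-0.5, 0.5, -1.2]
opening: 0.288
```

```bash
python3 - <<'E'
from h import *
cv2.imwrite("pics/side3.png",optics.read_camera("side")[:,:,::-1])
a=cv2.imread("pics/side3.png")[20:260,150:350]
cv2.imwrite("pics/c3.png",cv2.resize(a,(500,600)))
go([577,215,310],down(-1.691,-0.175),14)
E
```

```text
t 13.0167 pos [ 493.9924 -167.0485  314.1674] f [ 0.3768  0.3303 -0.3091] j [-0.4528  0.2477  1.6681 -0.0001  1.2212 -0.3288] open 0.2926044526980528
1 slide [-0.0278  0.0003  0.0025] dr [-0.0003 -0.0003 -0.0124]
2 slide [-0.0556  0.0005  0.005 ] dr [-0.0006 -0.0006 -0.0248]
3 slide [-0.0834  0.0008  0.0075] dr [-0.0008 -0.0009 -0.0372]
4 slide [-0.1113  0.0011  0.01  ] dr [-0.0011 -0.0012 -0.0496]
5 slide [-0.1391  0.0013  0.0125] dr [-0.0014 -0.0015 -0.0619]
6 slide [-0.1669  0.0016  0.0151] dr [-0.0017 -0.0018 -0.0743]
7 slide [-0.1947  0.0019  0.0176] dr [-0.002  -0.0021 -0.0867]
8 slide [-0.2225  0.0021  0.0201] dr [-0.0023 -0.0024 -0.0991]
9 slide [-0.2503  0.0024  0.0226] dr [-0.0025 -0.0026 -0.1115]
10 slide [-0.2781  0.0027  0.0251] dr [-0.0028 -0.0029 -0.1239]
11 slide [-0.3059  0.0029  0.0276] dr [-0.0031 -0.0032 -0.1363]
12 slide [-0.3338  0.0032  0.0301] dr [-0.0034 -0.0035 -0.1487]
13 slide [-0.3616  0.0035  0.0326] dr [-0.0037 -0.0038 -0.1611]
14 slide [-0.3894  0.0037  0.0351] dr [-0.0039 -0.0041 -0.1734]
```

View pics/c3.png

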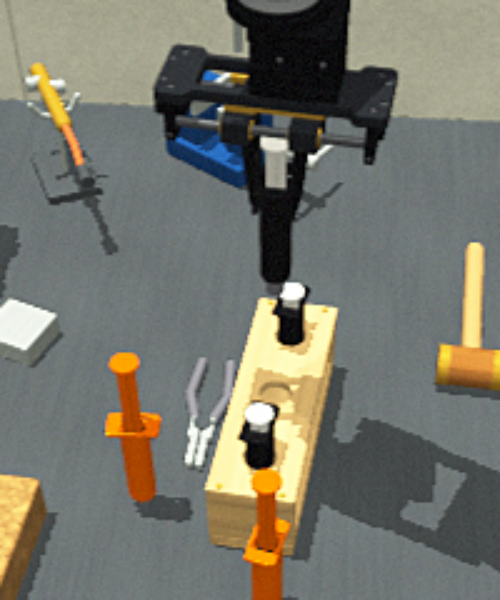

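B hangs straight in the grip and A and C are still standing home. Now to the beaker, tilting as I go.

Request:
drive_tool --steps '[{"slide": [-0.02, 0, 0.002], "dr": [0, 0, 0], "fingers": 0.02}, {"slide": [-0.045, 0, 0.004], "dr": [0, 0, 0], "fingers": 0.02}, {"slide": [-0.075, 0, 0.007], "dr": [0, 0, 0], "fingers": 0.02}, {"slide": [-0.105, 0, 0.009], "dr": [0, 0, 0], "fingers": 0.02}, {"slide": [-0.135, 0, 0.012], "dr": [0, 0, 0], "fingers": 0.02}]'

```text
t: 13.43
eef_pos: [521.6, -33.1, 309.3]
tcp_rot: [-1.573, 0.0, -1.695]
ft_force: [0.3, -1.1, -1.1]
opening: 0.29
```

Request:
drive_tool --steps '[{"slide": [-0.03, 0, 0.003], "dr": [0, 0, 0], "fingers": 0.02}, {"slide": [-0.06, 0, 0.005], "dr": [0, 0, -0.02], "fingers": 0.02}, {"slide": [-0.09, 0, 0.008], "dr": [0, 0, -0.04], "fingers": 0.02}, {"slide": [-0.12, 0, 0.011], "dr": [0, 0, -0.06], "fingers": 0.02}, {"slide": [-0.15, 0, 0.014], "dr": [0, 0, -0.08], "fingers": 0.02}]'

```text
t: 13.85
eef_pos: [554.2, 114.2, 309.3]
tcp_rot: [-1.573, -0.082, -1.695]
ft_force: [0.8, 0.3, -1.0]
opening: 0.292
```

```bash
python3 - <<'E'
from h import *
go([575,215.5,310],down(-1.691,-0.175),5)
E
```

```text
t 13.85 pos [554.23   114.1965 309.2787] f [ 0.7934  0.2632 -0.9946] j [ 0.1244  0.3362  1.5552 -0.0823  1.273   0.2735] open 0.2920895664094852
1 slide [-0.0205 -0.0018  0.0016] dr [ 0.0005 -0.0007 -0.0187]
2 slide [-0.0411 -0.0037  0.0032] dr [ 0.0009 -0.0014 -0.0374]
3 slide [-0.0616 -0.0055  0.0048] dr [ 0.0014 -0.0022 -0.056 ]
4 slide [-0.0822 -0.0073  0.0065] dr [ 0.0018 -0.0029 -0.0747]
5 slide [-0.1027 -0.0091  0.0081] dr [ 0.0023 -0.0036 -0.0934]
```

Request:
drive_tool --steps '[{"slide": [-0.03, -0.003, 0.002], "dr": [0, 0, -0.02], "fingers": 0.02}, {"slide": [-0.055, -0.005, 0.004], "dr": [0, 0, -0.04], "fingers": 0.02}, {"slide": [-0.08, -0.007, 0.006], "dr": [0, 0, -0.06], "fingers": 0.02}, {"slide": [-0.095, -0.009, 0.007], "dr": [0, 0, -0.08], "fingers": 0.02}, {"slide": [-0.1, -0.009, 0.007], "dr": [0, 0, -0.093], "fingers": 0.02}]'

```text
t: 14.27
eef_pos: [573.8, 213.6, 309.8]
tcp_rot: [-1.573, -0.175, -1.692]
ft_force: [-0.5, 0.6, -0.8]
opening: 0.296
```

Request:
drive_tool --steps '[{"slide": [0, 0, 0], "dr": [0, 0, 0], "fingers": 0.02}, {"slide": [0, 0, 0], "dr": [0, 0, 0], "fingers": 0.02}]'

```text
t: 14.43
eef_pos: [573.6, 211.1, 310.6]
tcp_rot: [-1.572, -0.174, -1.694]
ft_force: [-0.1, 0.1, -0.6]
opening: 0.291
```

```bash
python3 - <<'E'
from h import *
im=[optics.read_camera(n)[:,:,::-1] for n in("side","top")]
cv2.imwrite("pics/c4.png",np.hstack([cv2.resize(im[0][150:390,100:300],(400,480)),cv2.resize(im[1][100:300,130:330],(400,400))[:,:].copy() if 0 else cv2.copyMakeBorder(cv2.resize(im[1][100:300,130:330],(400,400)),0,80,0,0,0)]))
go([575,215.5,200],down(-1.691,-0.175),1)
s=env.state();R=Ro.from_euler("xyz",s["tcp_rot"]);print("foot",s["eef_pos"]+R.apply([0,90,0]))
go([575,215.5,110],down(-1.691,-0.175),1)
E
```

```text
t 14.5333 pos [573.8135 210.3533 311.3782] f [ 0.5779  0.5526 -0.9043] j [ 0.3128  0.4321  1.4066 -0.1593  1.3796  0.4742] open 0.292422899999191
1 slide [-0.0244  0.1088  0.0006] dr [ 0.0013 -0.0047 -0.0019]
foot [571.8388 194.9818 222.7226]
t 14.5333 pos [573.8135 210.3533 311.3782] f [ 0.5779  0.5526 -0.9043] j [ 0.3128  0.4321  1.4066 -0.1593  1.3796  0.4742] open 0.292422899999191
1 slide [-0.0399  0.1975  0.0006] dr [ 0.0013 -0.0047 -0.0019]
```

View pics/c4.png

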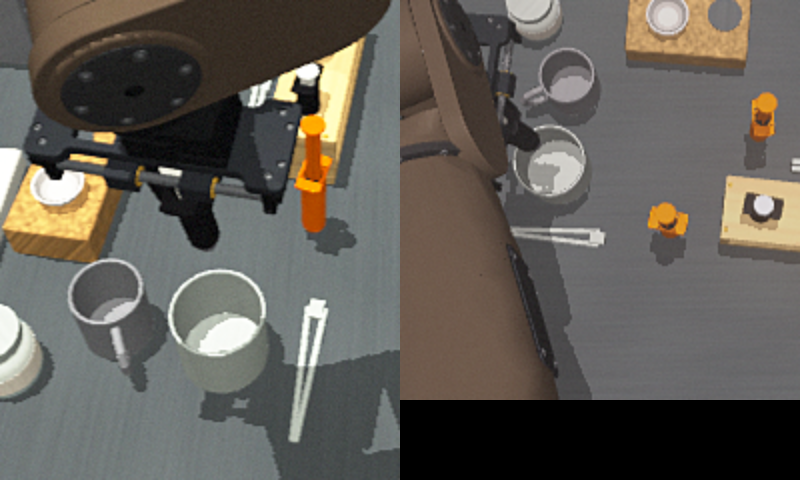

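```bash
python3 - <<'E'
from h import *
for n in("side","top"): print(proj(n,[571.8,195,222.7]))
E
```

```text
[202.3456 269.1689]
[196.9188 171.9702]
```

Request:
drive_tool --steps '[{"slide": [-0.007, 0.03, 0], "dr": [0, 0, 0], "fingers": 0.02}, {"slide": [-0.013, 0.06, 0], "dr": [0, 0, 0], "fingers": 0.02}, {"slide": [-0.02, 0.085, 0], "dr": [0, 0, 0], "fingers": 0.02}, {"slide": [-0.025, 0.105, 0.001], "dr": [0, 0, 0], "fingers": 0.02}, {"slide": [-0.027, 0.11, 0.001], "dr": [0, 0, 0], "fingers": 0.02}]'

```text
t: 14.95
eef_pos: [574.9, 217.5, 195.6]
tcp_rot: [-1.575, -0.175, -1.696]
ft_force: [-0.4, -0.5, -1.1]
opening: 0.294
```

```bash
python3 - <<'E'
from h import *
im=[optics.read_camera(n)[:,:,::-1] for n in("side","top")]
cv2.imwrite("pics/c5.png",np.hstack([cv2.resize(im[0][200:360,120:300],(450,400)),cv2.resize(im[1][130:250,160:265],(350,400))]))
s=env.state();R=Ro.from_euler("xyz",s["tcp_rot"]);F=s["eef_pos"]+R.apply([0,90,0]);print("foot",F,proj("side",F),proj("top",F))
go([575,215.5,110],down(-1.691,-0.175),1)
E
```

```text
foot [573.7362 202.7076 109.5391] [206.4517 302.8601] [201.2312 179.3038]
t 15.05 pos [575.7934 218.1182 198.186 ] f [-0.2636  0.5143 -0.5882] j [ 0.3235  0.5311  1.5451 -0.1709  1.148   0.5251] open 0.2906967579574408
1 slide [-0.0126  0.0873 -0.0003] dr [ 0.0022 -0.0045 -0.0014]
```

View pics/c5.png

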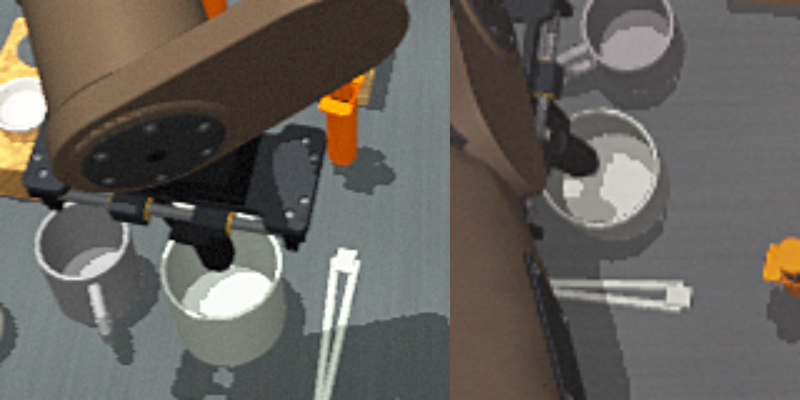

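The foot is inside the rim in both views: side crop foot (222,268) against rim centre (223,270), top crop foot (587,170) against rim centre (602,174). Lowering.

Request:
drive_tool --steps '[{"slide": [-0.004, 0.02, 0], "dr": [0, 0, 0], "fingers": 0.02}, {"slide": [-0.007, 0.045, 0], "dr": [0, 0, 0], "fingers": 0.02}, {"slide": [-0.01, 0.065, 0], "dr": [0, 0, 0], "fingers": 0.02}, {"slide": [-0.012, 0.08, 0], "dr": [0, 0, 0], "fingers": 0.02}, {"slide": [-0.013, 0.086, 0], "dr": [0, 0, 0], "fingers": 0.02}]'

```text
t: 15.47
eef_pos: [575.8, 216.4, 111.4]
tcp_rot: [-1.571, -0.173, -1.695]
ft_force: [-0.3, 0.7, -1.2]
opening: 0.293
```

Request:
drive_tool --steps '[{"slide": [0, 0.002, 0], "dr": [0, 0, 0], "fingers": 0.02}, {"slide": [-0.001, 0.005, 0], "dr": [0, 0, 0], "fingers": 0.02}, {"slide": [-0.001, 0.005, 0], "dr": [0, 0, 0], "fingers": 0.02}]'

```text
t: 15.72
eef_pos: [576.2, 217.2, 107.5]
tcp_rot: [-1.569, -0.172, -1.695]
ft_force: [-0.3, -0.5, -1.8]
opening: 0.294
```

```bash
python3 - <<'E'
from h import *
im=[optics.read_camera(n)[:,:,::-1] for n in("side","top")]
cv2.imwrite("pics/c6.png",np.hstack([cv2.resize(im[0][200:360,120:300],(450,400)),cv2.resize(im[1][130:250,160:265],(350,400))]))
s=env.state();R=Ro.from_euler("xyz",s["tcp_rot"]);F=s["eef_pos"]+R.apply([0,90,0]);print("foot",F)
go([575,215.5,100],down(-1.691,-0.175),1)
E
```

```text
foot [574.3272 201.8864  18.9393]
t 15.8167 pos [576.1084 217.2258 107.6046] f [-0.322  -0.4235 -0.634 ] j [ 0.3222  0.6304  1.6318 -0.1906  0.9617  0.562 ] open 0.29374557428130843
1 slide [ 0.0005  0.0078 -0.0009] dr [-0.0008 -0.004  -0.0026]
```

View pics/c6.png

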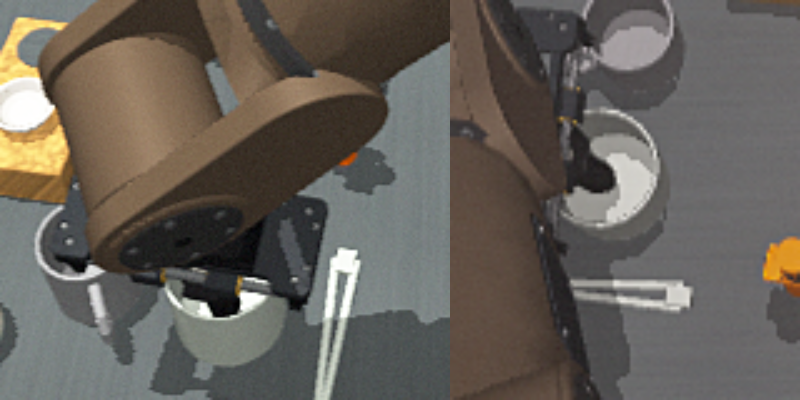

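Request:
drive_tool --steps '[{"slide": [0.002, 0.003, 0], "dr": [0, 0, 0], "fingers": 0.02}, {"slide": [0.003, 0.006, 0], "dr": [0, 0, 0], "fingers": 0.02}, {"slide": [0.003, 0.008, 0], "dr": [0, 0, 0], "fingers": 0.02}]'

```text
t: 16.07
eef_pos: [575.1, 212.5, 99.1]
tcp_rot: [-1.571, -0.173, -1.695]
ft_force: [0.2, 0.9, -1.9]
opening: 0.293
```

Request:
drive_tool --steps '[{"slide": [0, 0.001, 0], "dr": [0, 0, 0], "fingers": 0.02}, {"slide": [0, 0.002, 0], "dr": [0, 0, 0], "fingers": 0.02}]'

```text
t: 16.23
eef_pos: [575.1, 212.4, 97.0]
tcp_rot: [-1.571, -0.173, -1.695]
ft_force: [0.2, 0.2, -1.3]
opening: 0.293
```

Request:
drive_tool --steps '[{"slide": [0, 0.001, 0], "dr": [0, 0, 0], "fingers": 0.02}, {"slide": [0, 0.0015, 0], "dr": [0, 0, 0], "fingers": 0.02}]'

```text
t: 16.4
eef_pos: [575.1, 212.2, 95.6]
tcp_rot: [-1.571, -0.173, -1.695]
ft_force: [-0.2, -0.3, -0.8]
opening: 0.293
```

Request:
drive_tool --steps '[{"slide": [0, 0.001, 0], "dr": [0, 0, 0], "fingers": 0.02}, {"slide": [0, 0.001, 0], "dr": [0, 0, 0], "fingers": 0.02}]'

```text
t: 16.57
eef_pos: [575.0, 212.1, 94.6]
tcp_rot: [-1.571, -0.173, -1.695]
ft_force: [-0.6, -0.2, -1.1]
opening: 0.291
```

Request:
drive_tool --steps '[{"slide": [0, 0.001, 0], "dr": [0, 0, 0], "fingers": 0.02}, {"slide": [0, 0.001, 0], "dr": [0, 0, 0], "fingers": 0.02}]'

```text
t: 16.73
eef_pos: [575.1, 212.0, 94.0]
tcp_rot: [-1.57, -0.173, -1.695]
ft_force: [-0.1, 0.4, 2.7]
opening: 0.293
```

Request:
drive_tool --steps '[{"slide": [0, 0.001, 0], "dr": [0, 0, 0], "fingers": 0.02}, {"slide": [0, 0.001, 0], "dr": [0, 0, 0], "fingers": 0.02}]'

```text
t: 16.9
eef_pos: [575.2, 211.9, 93.7]
tcp_rot: [-1.57, -0.173, -1.695]
ft_force: [-2.1, 1.2, 9.1]
opening: 0.292
```

The foot is on the floor, with contact at TCP 94 as computed. Easing off 1 mm, then releasing gently.

Request:
drive_tool --steps '[{"slide": [0, -0.001, 0], "dr": [0, 0, 0], "fingers": 0.028}, {"slide": [0, -0.001, 0], "dr": [0, 0, 0], "fingers": 0.031}, {"slide": [0, -0.001, 0], "dr": [0, 0, 0], "fingers": 0.034}, {"slide": [0, -0.001, 0], "dr": [0, 0, 0], "fingers": 0.036}, {"slide": [0, -0.001, 0], "dr": [0, 0, 0], "fingers": 0.038}]'

```text
t: 17.32
eef_pos: [575.0, 211.8, 93.6]
tcp_rot: [-1.571, -0.173, -1.695]
ft_force: [-0.6, -0.7, -0.0]
opening: 0.385
```

Request:
drive_tool --steps '[{"slide": [0, -0.001, 0], "dr": [0, 0, 0], "fingers": 0.038}, {"slide": [0, -0.001, 0], "dr": [0, 0, 0], "fingers": 0.038}, {"slide": [0, -0.001, 0], "dr": [0, 0, 0], "fingers": 0.038}, {"slide": [0, -0.001, 0], "dr": [0, 0, 0], "fingers": 0.038}]'

```text
t: 17.65
eef_pos: [575.0, 212.0, 94.7]
tcp_rot: [-1.571, -0.173, -1.695]
ft_force: [-0.3, 0.6, 0.8]
opening: 0.401
```

```bash
python3 - <<'E'
from h import *
im=[optics.read_camera(n)[:,:,::-1] for n in("side","top")]
cv2.imwrite("pics/c7.png",np.hstack([cv2.resize(im[0][200:360,120:300],(450,400)),cv2.resize(im[1][130:250,160:265],(350,400))]))
print(env.state()["ft_force"])
E
```

```text
[0.7118 0.5957 0.5035]
```

View pics/c7.png

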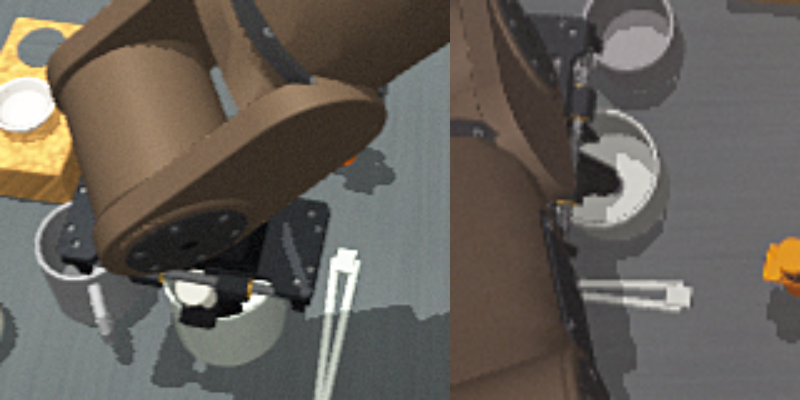

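The syringe settled leaning against the beaker wall (disc at side crop (195,292)), and the beaker hasn't moved. I'll rise a little, open wider above the rim, then retreat.

Request:
drive_tool --steps '[{"slide": [0, -0.003, 0], "dr": [0, 0, 0], "fingers": 0.038}, {"slide": [0.001, -0.006, 0], "dr": [0, 0, 0], "fingers": 0.038}, {"slide": [0.001, -0.009, 0], "dr": [0, 0, 0], "fingers": 0.045}, {"slide": [0.002, -0.012, 0], "dr": [0, 0, 0], "fingers": 0.055}, {"slide": [0.002, -0.012, 0], "dr": [0, 0, 0], "fingers": 0.065}]'

```text
t: 18.17
eef_pos: [575.3, 212.2, 107.7]
tcp_rot: [-1.57, -0.173, -1.695]
ft_force: [-0.5, 0.3, -0.4]
opening: 0.552
```

Request:
drive_tool --steps '[{"slide": [0, 0, 0], "dr": [0, 0, 0], "fingers": 0.065}, {"slide": [0, 0, 0], "dr": [0, 0, 0], "fingers": 0.065}]'

```text
t: 18.33
eef_pos: [575.0, 212.1, 106.9]
tcp_rot: [-1.571, -0.173, -1.695]
ft_force: [-0.3, 0.1, 0.1]
opening: 0.664
```

```bash
python3 - <<'E'
from h import *
im=[optics.read_camera(n)[:,:,::-1] for n in("side","top")]
cv2.imwrite("pics/c8.png",np.hstack([cv2.resize(im[0][200:360,120:300],(450,400)),cv2.resize(im[1][130:250,160:265],(350,400))]))
go([575,212,300],down(-1.691,-0.175),6)
E
```

```text
t 18.4333 pos [574.9779 212.1055 106.7665] f [ 0.6918 -0.6676 -0.2897] j [ 0.315   0.6283  1.6395 -0.1919  0.9569  0.5563] open 0.6794874618656873
1 slide [ 0.0056 -0.0317 -0.    ] dr [ 0.0001 -0.0006 -0.0003]
2 slide [ 0.0111 -0.0634 -0.    ] dr [ 0.0003 -0.0012 -0.0006]
3 slide [ 0.0167 -0.0952 -0.    ] dr [ 0.0004 -0.0018 -0.0009]
4 slide [ 0.0223 -0.1269 -0.    ] dr [ 0.0006 -0.0024 -0.0012]
5 slide [ 0.0278 -0.1586 -0.    ] dr [ 0.0007 -0.0031 -0.0015]
6 slide [ 0.0334 -0.1903 -0.    ] dr [ 0.0008 -0.0037 -0.0018]
```

View pics/c8.png

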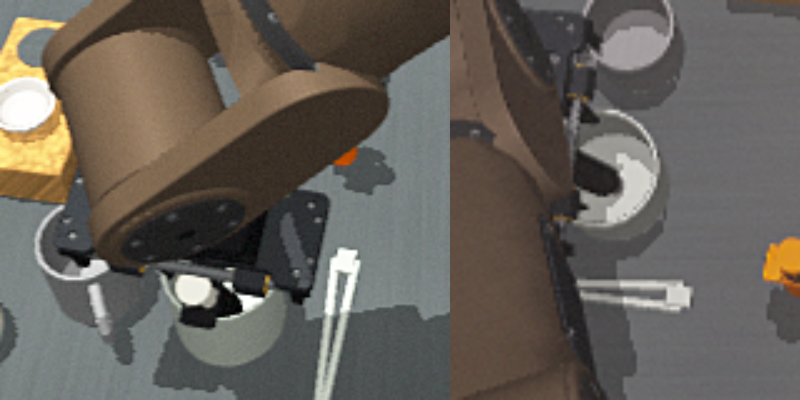

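The fingers are clear on both sides, so I'm retreating upward.

Request:
drive_tool --steps '[{"slide": [0.003, -0.015, 0], "dr": [0, 0, 0], "fingers": 0.07}, {"slide": [0.007, -0.04, 0], "dr": [0, 0, 0], "fingers": 0.07}, {"slide": [0.012, -0.07, 0], "dr": [0, 0, 0], "fingers": 0.07}, {"slide": [0.018, -0.105, 0], "dr": [0, 0, 0], "fingers": 0.07}, {"slide": [0.025, -0.14, 0], "dr": [0, 0, 0], "fingers": 0.07}]'

```text
t: 18.85
eef_pos: [574.6, 211.6, 250.2]
tcp_rot: [-1.572, -0.173, -1.694]
ft_force: [1.0, 0.8, 0.9]
opening: 0.734
```

Request:
drive_tool --steps '[{"slide": [0.005, -0.035, -0.01], "dr": [0, 0, 0], "fingers": 0.07}, {"slide": [0.01, -0.07, -0.03], "dr": [0, 0, 0], "fingers": 0.07}, {"slide": [0.01, -0.09, -0.06], "dr": [0, 0, 0], "fingers": 0.07}, {"slide": [0.01, -0.09, -0.09], "dr": [0, 0, 0], "fingers": 0.07}, {"slide": [0.01, -0.09, -0.11], "dr": [0, 0, 0], "fingers": 0.07}]'

```text
t: 19.27
eef_pos: [464.6, 231.1, 340.8]
tcp_rot: [-1.569, -0.172, -1.695]
ft_force: [-0.8, 0.4, 0.6]
opening: 0.739
```

```bash
python3 - <<'E'
from h import *
for n in("side","top"): cv2.imwrite(f"pics/{n}9.png",optics.read_camera(n)[:,:,::-1])
print(env.state()["eef_pos"])
E
```

```text
[464.2133 231.2168 340.4308]
```

View pics/side9.png

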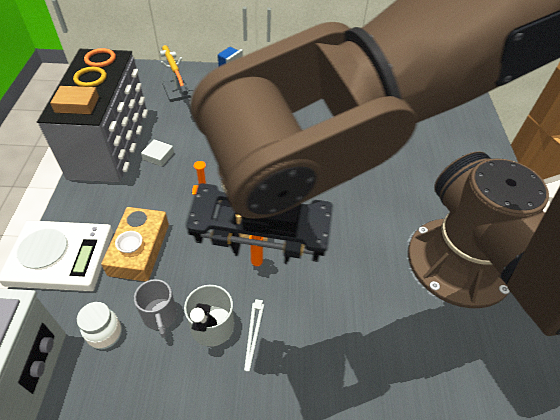

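View pics/top9.png

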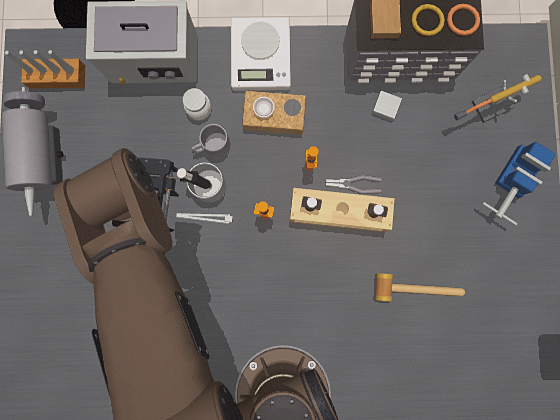

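Request:
drive_tool --steps '[{"slide": [-0.03, 0, 0], "dr": [0, 0, 0], "fingers": 0.07}, {"slide": [-0.06, 0, 0], "dr": [0, 0, 0], "fingers": 0.07}, {"slide": [-0.09, 0, 0], "dr": [0, 0, 0], "fingers": 0.07}, {"slide": [-0.12, 0, 0], "dr": [0, 0, 0], "fingers": 0.07}, {"slide": [-0.14, 0, 0], "dr": [0, 0, 0], "fingers": 0.07}]'

```text
t: 19.78
eef_pos: [484.3, 369.8, 314.0]
tcp_rot: [-1.572, -0.174, -1.694]
ft_force: [0.1, -0.3, -0.2]
opening: 0.74
```

```bash
python3 - <<'E'
from h import *
im={n:optics.read_camera(n)[:,:,::-1].copy() for n in("side","top")}
for n in im: cv2.imwrite(f"pics/{n}10.png",im[n])
cv2.imwrite("pics/c10.png",np.hstack([cv2.resize(im["side"][100:360,120:340],(500,591))[:590],cv2.copyMakeBorder(cv2.resize(im["top"][130:250,160:250],(300,400)),0,190,0,0,0)]))
X,a,b=tri((198.5,314),(182,174));print("discB",X,a,b)
cc={}
for n,(x0,x1,y0,y1) in {"side":(235,285,105,215),"top":(285,400,180,240)}.items():
    c=im[n][y0:y1,x0:x1].astype(int);m=((c.min(2)>165)&(c.max(2)-c.min(2)<30)).astype(np.uint8)
    k,l,st,ce=cv2.connectedComponentsWithStats(m)
    for i in range(1,k):
        if st[i,4]>25:print(n,st[i]+[x0,y0,0,0,0],ce[i]+[x0,y0])
print(proj("side",[503.7,-82.5,149]),proj("top",[503.7,-82.5,149]),proj("side",[483,-252,149]),proj("top",[483,-252,149]))
E
```

```text
discB [580.2354 245.3857 148.3594] 0.7459472326456168 0.41573015895439386
side [261 133  11   7  64] [265.9531 135.9531]
top [326 180  19   2  37] [334.7568 180.4865]
top [326 183  19   5  46] [335.1739 184.4565]
top [307 197  10  10  78] [311.4231 201.9615]
top [374 204  10  10  75] [378.2533 208.9867]
[252.5571 183.7799] [311.4669 202.2712] [265.6276 134.8259] [378.5439 209.3657]
```

View pics/c10.png

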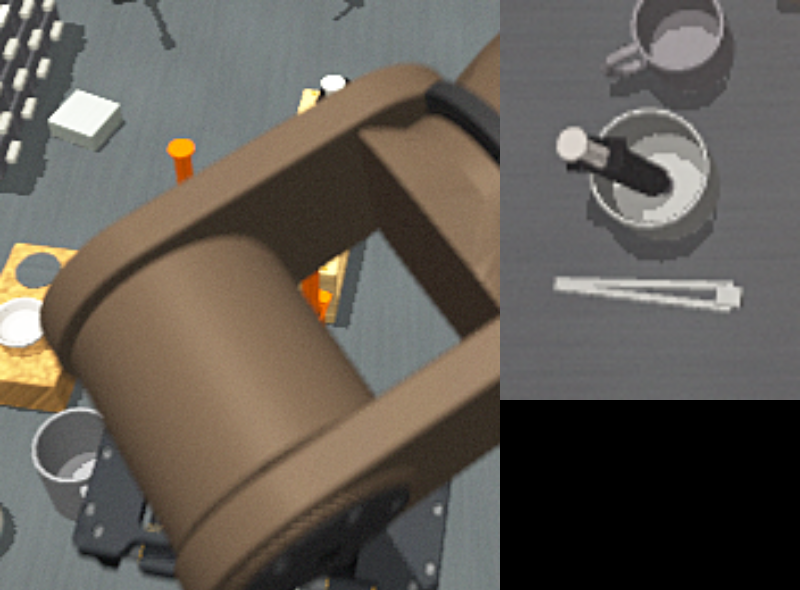

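A and C measure home: their discs are within 1 px of the positions predicted for z 149. B leans in the beaker with its disc at about (580,245,148), so its plunger is still out at roughly where it bound. The top-view rim centre is (205,181), unchanged. Handing in.

```bash
python3 - <<'E'
from h import *
a=cv2.imread("pics/top0.png");b=cv2.imread("pics/top10.png")
d=(cv2.absdiff(a,b).max(2)>50).astype(np.uint8)
for nm,(x0,x1,y0,y1) in dict(tweezers=(174,233,211,224),mug=(190,230,125,155),pliers=(325,385,172,192),decoys=(250,275,200,218),decoy2=(303,320,145,170),beaker=(185,224,162,200)).items(): print(nm,d[y0:y1,x0:x1].sum())
print(env.job_done())
E
```

```text
tweezers 0
mug 0
pliers 0
decoys 0
decoy2 0
beaker 320
the job is handed in; nothing more can be done
None
```

I checked all three syringes and handed the job in at about 20 s of the 61 s allowed; the hand-in gives no verdict. The middle one (B) binds and is now in the steel beaker.

- **Good syringes:** A ran home at a steady 5 N or so and C at about 3.5 N. Both stopped dead at 149.1 mm, where the home position should be. At that stop the push reached 17 to 20 N for a moment. Both are still standing in the stand with their discs in the home position.
- **Binding syringe:** B slid at about 2 N, then rose to 8.9 N at a travel of about 49 mm, and I stopped there. I gripped it by the barrel and lowered it tip down until the foot touched the beaker floor, which read 9 N at most. Then I released it, and it leaned against the wall. Its plunger is still about where it bound: I measured about 150 mm from foot to disc against an expected 154 mm, and the foot's position in the beaker was only estimated.
- **Surroundings:** Comparing the first and last top pictures shows no change at the tweezers, mug, pliers or orange look-alikes. The beaker area changed because the syringe is now in it, but its rim is where it was. I did not compare the mallet this way. It looks unmoved in the late top view, though the arm partly hid it in the first one.
- **Check not completed:** The arm blocked the last side view of A and the beaker, so those two rest on the top view and earlier pictures.

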